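# Sort left- and right-hand rack brackets into their service drawers

### The job

Sort the three loose green rack brackets by handedness: left-hand ones into the blue drawer, right-hand ones into the orange drawer, as the sample screwed on top of each unit shows. Set each one down on its foot on the drawer floor without dropping it, then push both drawers gently and fully shut. Leave the bottle, the tube rack and the small jar where they are.

Things in the scene. Friction and masses are not known exactly. Their poses are not given: they have to be found in the camera images.
- left_a: loose left-hand bracket, green metal, 90 to 130 g, starts standing on its foot at any yaw. Origin: centre of the underside, z up. Foot 70 (x) x 40 (y) x 6 mm; upright flange, the grip, 8 mm thick along the whole -y edge (mid-plane y -16), 46 high; low cheek 8 thick, 26 high closes the +x end (x +27 to +35). Seen across the foot towards the flange, the cheek is at the left
- left_b: loose left-hand bracket, green metal, 90 to 130 g, starts standing on its foot at any yaw. Origin: centre of the underside, z up. Foot 70 (x) x 40 (y) x 6 mm; upright flange, the grip, 8 mm thick along the whole -y edge (mid-plane y -16), 46 high; low cheek 8 thick, 26 high closes the +x end (x +27 to +35). Seen across the foot towards the flange, the cheek is at the left
- right_a: loose right-hand bracket, green metal, 90 to 130 g, starts standing on its foot at any yaw. Origin: centre of the underside, z up. Foot 70 (x) x 40 (y) x 6 mm; upright flange, the grip, 8 mm thick along the whole -y edge (mid-plane y -16), 46 high; low cheek 8 thick, 26 high closes the -x end (x -35 to -27). Seen across the foot towards the flange, the cheek is at the right
- left_unit: fixed grey unit whose drawer is blue, for left-hand brackets: 200 (x) x 190 (y) x 74 mm high; origin: centre of its underside. The drawer opens to its -x, towards the robot; cover's front edge at x -100. A sample left-hand bracket is screwed on top, 145 behind that edge, reaching 120 high. May stand at either side of the bench
- left_drawer (a joint): opening of the blue drawer in m: 0 fully shut, 0.15 fully open; starts at 0.12 to 0.15. About 2 N of friction plus 6 N per m/s; stays where it is left
- left_drawer_in (a point): centre of the blue drawer's inner floor, 12 mm over the bench, moves with the drawer; axes as the unit's. Inside 171 (x -87 to +84) x 166 (y); side and rear walls 4 thick, 30 over the floor; front panel 8 thick, 50 over it. Opened by q, the floor from x -87 to q-87 is clear of the cover, whose underside is 54 over the floor: a standing bracket (46) passes
- left_drawer_front (a point): middle of the top edge of the blue drawer front's outer face (flat, 186 mm wide, 6 to 62 mm over the bench), moves with the drawer. When shut it is 108 mm ahead (-x) of the unit's origin
- right_unit: fixed grey unit whose drawer is orange, for right-hand brackets: 200 (x) x 190 (y) x 74 mm high; origin: centre of its underside. The drawer opens to its -x, towards the robot; cover's front edge at x -100. A sample right-hand bracket is screwed on top, 145 behind that edge, reaching 120 high. May stand at either side of the bench
- right_drawer (a joint): opening of the orange drawer in m: 0 fully shut, 0.15 fully open; starts at 0.12 to 0.15. About 2 N of friction plus 6 N per m/s; stays where it is left
- right_drawer_in (a point): centre of the orange drawer's inner floor, 12 mm over the bench, moves with the drawer; axes as the unit's. Inside 171 (x -87 to +84) x 166 (y); side and rear walls 4 thick, 30 over the floor; front panel 8 thick, 50 over it. Opened by q, the floor from x -87 to q-87 is clear of the cover, whose underside is 54 over the floor: a standing bracket (46) passes
- right_drawer_front (a point): middle of the top edge of the orange drawer front's outer face (flat, 186 mm wide, 6 to 62 mm over the bench), moves with the drawer. When shut it is 108 mm ahead (-x) of the unit's origin
- reagent: bystander: amber bottle, 52 mm across, 105 mm high, loose; origin at the centre of its underside
- tube_rack: bystander: white rack of capped tubes, 50 (x) x 110 (y) x 74 mm high, loose; origin at the centre of its underside
- jar: bystander: small white jar with a red cap, 40 mm across, 40 mm high, loose, standing among the brackets; origin at the centre of its underside
Not all that is in view belongs to the job. What is shaped like the left_b but red is not meant.

How it is judged:
On the way:
1. all three brackets stand on their feet in the drawer of their own hand (x of left_a in the frame of left_drawer_in between -0.085 and 0.085 m and y of left_a in the frame of left_drawer_in between -0.08 and 0.08 m and z of left_a in the frame of left_drawer_in between -0.004 and 0.005 m and angle between each of left_a, left_b, right_a's own z axis and vertical below 0.1 rad and x of left_b in the frame of left_drawer_in between -0.085 and 0.085 m and y of left_b in the frame of left_drawer_in between -0.08 and 0.08 m and z of left_b in the frame of left_drawer_in between -0.004 and 0.005 m and x of right_a in the frame of right_drawer_in between -0.085 and 0.085 m and y of right_a in the frame of right_drawer_in between -0.08 and 0.08 m and z of right_a in the frame of right_drawer_in between -0.004 and 0.005 m), for 0.2 s.
At the end, for the whole second after the job is handed in: both left-hand brackets in the blue drawer and the right-hand one in the orange drawer, each standing on its foot on the drawer floor (underside within 5 mm of it, tilted under 0.1 rad) and at rest, and both drawers shut to within 5 mm (all of step 1 and value of joint each of left_drawer, right_drawer below 0.005 m and linear speed of each of left_a, left_b, right_a below 0.02 m/s); the robot touches nothing.
It fails at once if the bottle is moved by more than 30 mm (distance of reagent from where it was at the start of the episode above 0.03 m).
It fails at once if the tube rack is moved by more than 30 mm (distance of tube_rack from where it was at the start of the episode above 0.03 m).
It fails at once if the jar is moved by more than 30 mm (distance of jar from where it was at the start of the episode above 0.03 m).
It fails at once if a bracket is dropped or thrown: it moves faster than 0.6 m/s within 25 mm of the bench (a fall of about 2 cm) ((height (world z) of left_a below 0.025 m and linear speed of left_a above 0.6 m/s) or (height (world z) of left_b below 0.025 m and linear speed of left_b above 0.6 m/s) or (height (world z) of right_a below 0.025 m and linear speed of right_a above 0.6 m/s)).
It fails at once if a drawer is slammed: it closes faster than 0.5 m/s (velocity of joint any of left_drawer, right_drawer below -0.5 m/s).
It also fails if it takes over 72 s, if anything falls off the work surface, if the arm or the gripper's body presses on something with over 40 N, if the wrist force passes 120 N, or if a joint passes its speed limit or range.

### The arm

A 6-joint arm with a two-finger parallel gripper is mounted at the origin on the work surface. World frame = base frame: x ahead of the robot, y to its left, z up, the work surface at z = 0. Lengths are in m, angles in rad, forces in N, time in s.
With the tool pointing down it reaches from about 0.325 to 0.875 m from the base axis. Payload 4.4 kg.
Tool frame: the origin (TCP) lies midway between the tips of the shut fingers; the grasp point (between the pads) lies 19 mm behind it; z points along the fingers, y is the direction in which the jaws open and shut (so a half turn about z gives the same grasp; the last joint's range is limited). The gripper opens to 85 mm and grips with 20 to 120 N. Pads are 22 mm wide; open, the fingers measure 114 mm over their backs; the gripper's body (76 mm by 85 mm) begins 54 mm behind the grasp point. The pads swing forward as they close: fully open they stand 13 mm farther back than shut.
Start: joints at [-1.335, 0.207, 1.542, -0, 1.393, -0.15], TCP at [0.217, -0.533, 0.231] pointing down, gripper open.
Joint ranges: [-2.73, 2.73], [-0.86, 2.22], [0.23, 2.46], [-1.11, 4.25], [0.08, 2.63], [-2.82, 2.82]. Speed limits (rad/s): [2.79, 2.79, 3.14, 3.14, 3.14, 3.14].

### API

Orientations are given as a unit quaternion [w, x, y, z].
In Python, from rig import ctrl gives the robot as it stands. The module is installed in compiled form; this text tells all that it offers.
- The arm moves only by the tool step_arm, never from a script. Its argument "rows" is a list that holds one entry, the list of rows, each a list of 7 numbers: the opening, from -1 (shut) to 1 (fully open), so that 0 is half open, then the shift along the tool's x, y, z in cm, then the turn, a rotation vector about the tool's x, y, z in degrees. A call has 1 to 10 rows; each row is the pose to reach, as a shift and turn from the pose measured when the call began, along the tool's axes at that moment; what a row does not reach only later rows make up. A row lasts 1/12 s, in which the tool goes at most 41.7 mm and 7.16 degrees, less where a joint would pass 70% of its speed; a pose out of reach is approached as far as the arm can. A call with a gripper value outside its range is refused whole. The fingers move at their own pace and stop on an object; "squeeze" is the grip in N (left out, the last holds). Time passes only in rows, so rows that repeat a pose let the fingers close. It gives the time, the measured TCP pose, the force and the opening at its end, in the units of the state.
- ctrl.read_state(): the state, without advancing time (a new reading comes with each control period).
- ctrl.camera(name): name is "side" or "top"; returns a dict with "pixels" (384x512x3 uint8, red, green, blue), "z_map" (384x512 float32, m along the optical axis (not along the pixel's ray), 0 where there is no reading), "fx", "fy", "cx", "cy" (pixels), "k1" (the pictures are not rectified: a ray, as slopes to the right and down, at radius r is drawn at 1 + k1 r^2 times it, then the intrinsics apply), "extrinsics" (4x4, takes a point from world to camera coordinates). Camera axes: x right, y up, looking along -z (the intrinsics and any distortion apply to the point x, -y, -z); pixel columns grow to the right and rows downward; lengths in m; the calibration is good to about 2 mm. A picture is of the moment at which its call begins.
- ctrl.hand_in(): hands the job in, once; it reports no verdict.
Trained networks look in a picture, given as the dict that the camera call returned (one of the last four; its "shot" number tells which), for a name from the list of things; names that differ only in an ending like _2 or _b are one class to them, and where a whole thing is asked for, a point or a joint stands for the part that bears it (a point fixed in the world has none). Each returns a list of dicts, best first, with "score" (0 to 1); they miss things now and then, are a little off and sometimes report something else, mostly with a low value. They report only what shows in the picture. A call takes as long as a camera call. They do not tell look-alikes from the thing itself.
- ctrl.recognise(target, picture): "location" ([x, y, z] in m, in world coordinates, good to about 4 mm: the middle of the surface that is visible of it).
The state is a dict: "time_s": time; "qpos": joint angles; "qd": joint speeds; "joint_efforts": joint torques, N m; "eef_pos": TCP position; "tool_rot": TCP orientation; "force": force on the tool from outside, world axes, zero at the start; "torque": the same for the moment, N m; "grip_width": opening from 0.0 (shut) to 1.0 (fully open).
Only numpy, scipy, OpenCV 4.12 (cv2) and the standard library are available. Lean on these libraries where they do the work, as an engineer would, in place of code of your own. Each camera call takes 0.05 s, during which the arm holds its last target.

## Working session

There is one attempt and no reset: what is moved stays moved. The work goes in short steps, Python scripts to look and compute and a tool call to move; the robot and the scene stay as the last step left them, time stands still between calls to the robot, and variables do not carry over. Pictures are saved under pics/ and viewed, and the job is handed in when it is done.

Besides the shell and the picture viewer there is one more tool, called after ">>>" as name([rows], argument=value, ...), one row to a line, values as JSON. step_arm: Moves the arm, as the interface text tells. Its arguments: {"type":"object","properties":{"rows":{"type":"array","items":{"type":"array","items":{"type":"array","items":{"type":"number"}}}},"squeeze":{"type":"number"}},"required":["rows"]}

```bash
mkdir -p pics
cat > h.py <<'E'
import numpy as np, cv2
from rig import ctrl
def shot(name,fn=None):
    p=ctrl.camera(name)
    if fn: cv2.imwrite('pics/'+fn,cv2.cvtColor(p['pixels'],cv2.COLOR_RGB2BGR))
    return p
def cloud(p):
    h,w=p['z_map'].shape
    u,v=np.meshgrid(np.arange(w),np.arange(h))
    xd=(u-p['cx'])/p['fx']; yd=(v-p['cy'])/p['fy']
    x,y=xd.copy(),yd.copy()
    for _ in range(10):
        s=1+p['k1']*(x*x+y*y); x=xd/s; y=yd/s
    z=p['z_map']
    c=np.stack([x*z,-y*z,-z,np.ones_like(z)],-1)
    W=c@np.linalg.inv(np.array(p['extrinsics'])).T
    W=W[...,:3].copy(); W[z==0]=np.nan
    return W
def proj(p,X):
    X=np.atleast_2d(X); c=np.c_[X,np.ones(len(X))]@np.array(p['extrinsics']).T
    x=c[:,0]/-c[:,2]; y=-c[:,1]/-c[:,2]; s=1+p['k1']*(x*x+y*y)
    return np.c_[p['fx']*x*s+p['cx'],p['fy']*y*s+p['cy']]
E
python3 - <<'E'
from h import *
s=ctrl.read_state(); print(s)
for n in('top','side'):
    p=shot(n,n+'0.png')
    print(n,np.round(np.linalg.inv(p['extrinsics']),3).tolist(),p['fx'],p['k1'])
    np.save(n+'0.npy',cloud(p))
    for t in ('left_a','right_a','left_unit','right_unit','left_drawer_front','right_drawer_front','left_drawer','right_drawer','reagent','tube_rack','jar'):
        print(t,[(round(d['score'],2),np.round(d['location'],3).tolist()) for d in ctrl.recognise(t,p)])
E
```

```text
{'time_s': 0.0, 'qpos': array([-1.33455517e+00,  2.07428861e-01,  1.54299211e+00,  2.43773526e-06,
        1.39350086e+00, -1.50508408e-01]), 'qd': array([-0.00050935,  0.00127436,  0.0017337 , -0.00127047,  0.00108193,
       -0.00023216]), 'joint_efforts': array([-4.01473244e-04, -3.83040404e+01, -2.91594726e+01, -2.97270062e-04,
        1.06313275e-02, -1.17202367e-05]), 'eef_pos': array([ 0.21668096, -0.53177478,  0.23010264]), 'tool_rot': array([-1.16357067e-03,  9.81360663e-01,  1.92171519e-01, -4.87080136e-05]), 'force': array([-0.86488796, -0.1813835 , -0.50939071]), 'torque': array([ 0.06171008, -0.02518876,  0.02581401]), 'grip_width': 1.0002584423594951}
top [[-0.127, 0.967, -0.22, 0.356], [-0.992, -0.124, 0.025, 0.014], [-0.003, 0.222, 0.975, 1.02], [0.0, 0.0, 0.0, 1.0]] 458.15171136783 -0.17548180239237132
left_a [(0.79, [0.458, 0.076, 0.006]), (0.68, [0.455, -0.058, 0.008]), (0.57, [0.314, 0.177, 0.005])]
right_a [(0.56, [0.593, 0.061, 0.005])]
left_unit [(0.83, [0.625, -0.273, 0.07])]
right_unit [(0.81, [0.636, 0.28, 0.074])]
left_drawer_front [(0.84, [0.532, -0.262, 0
[... 569 characters left out ...]
.079, 0.012]), (0.62, [0.455, -0.043, 0.013])]
right_a [(0.72, [0.598, 0.063, 0.015])]
left_unit [(0.94, [0.635, -0.304, 0.071])]
right_unit [(0.8, [0.652, 0.249, 0.04]), (0.32, [0.532, -0.273, 0.015])]
left_drawer_front [(0.71, [0.53, -0.273, 0.014])]
right_drawer_front [(0.64, [0.543, 0.292, 0.011]), (0.35, [0.454, -0.046, 0.013]), (0.17, [0.591, -0.082, 0.034])]
left_drawer [(0.89, [0.531, -0.277, 0.014]), (0.41, [0.597, 0.065, 0.015])]
right_drawer [(0.68, [0.544, 0.293, 0.008]), (0.18, [0.788, 0.053, 0.06])]
reagent [(0.96, [0.789, 0.053, 0.061]), (0.43, [0.749, -0.075, 0.044])]
tube_rack [(0.97, [0.753, -0.078, 0.041]), (0.72, [0.648, 0.248, 0.04])]
jar [(0.75, [0.592, -0.082, 0.033])]
```

View pics/top0.png

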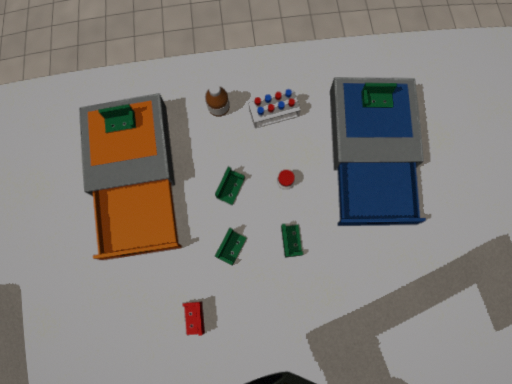

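View pics/side0.png

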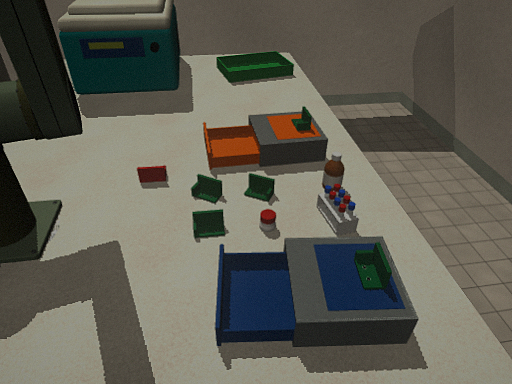

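The top view shows green brackets at (230,186), (231,247) and (292,240), and the red decoy at (194,318). The jar is at (287,179), the orange drawer on the left and the blue drawer on the right. Next I'll fit the bracket poses and handedness from the point clouds.

```bash
cat > fit.py <<'E'
from h import *
from scipy.optimize import minimize
def boxsdf(P,lo,hi):
    c=(np.array(lo)+hi)/2; h=(np.array(hi)-lo)/2
    q=np.abs(P-c)-h
    return np.linalg.norm(np.maximum(q,0),axis=1)+np.minimum(q.max(1),0)
def sdf(P,hand):
    a=boxsdf(P,[-.035,-.02,0],[.035,.02,.006]); b=boxsdf(P,[-.035,-.02,0],[.035,-.012,.046])
    c=boxsdf(P,[.027,-.02,0],[.035,.02,.026]) if hand=='L' else boxsdf(P,[-.035,-.02,0],[-.027,.02,.026])
    return np.minimum(np.minimum(a,b),c)
def fit(P,z0=0.0):
    out=[]
    for hand in 'LR':
        best=None
        c=P.mean(0)
        def f(x):
            cs,sn=np.cos(x[2]),np.sin(x[2]); d=P-[x[0],x[1],x[3]]
            Q=np.c_[cs*d[:,0]+sn*d[:,1],-sn*d[:,0]+cs*d[:,1],d[:,2]]
            return np.mean(np.minimum(np.abs(sdf(Q,hand)),.015)**1.5)*1e4
        for y in np.arange(0,2*np.pi,np.pi/6):
            r=minimize(f,[c[0],c[1],y,z0],method='Nelder-Mead',options=dict(initial_simplex=[[c[0],c[1],y,z0],[c[0]+.01,c[1],y,z0],[c[0],c[1]+.01,y,z0],[c[0],c[1],y+.3,z0],[c[0],c[1],y,z0+.003]],maxiter=300))
            if best is None or r.fun<best.fun: best=r
        out.append((hand,round(best.fun,3),np.round(best.x,4).tolist(),round(np.degrees(best.x[2])%360,1)))
    return sorted(out,key=lambda t:t[1])
def green(p,W):
    hsv=cv2.cvtColor(p,cv2.COLOR_RGB2HSV)
    return (hsv[...,0]>50)&(hsv[...,0]<95)&(hsv[...,1]>110)&np.isfinite(W[...,0])
E
python3 - <<'E'
from fit import *
C={}
for n in('top','side'):
    im=cv2.cvtColor(cv2.imread(f'pics/{n}0.png'),cv2.COLOR_BGR2RGB); W=np.load(n+'0.npy'); C[n]=(W,green(im,W),im)
for c in [(.593,.061),(.458,.076),(.455,-.05)]:
    Ps={}
    for n in C:
        W,m,_=C[n]; s=m&(np.hypot(W[...,0]-c[0],W[...,1]-c[1])<.06)&(W[...,2]<.07)&(W[...,2]>-.01); Ps[n]=W[s]
        print(n,s.sum(),fit(Ps[n]))
    print('both',fit(np.vstack(list(Ps.values()))))
# samples
for c in [(.69,.28),(.7,-.27)]:
    W,m,_=C['top']; s=m&(np.hypot(W[...,0]-c[0],W[...,1]-c[1])<.09)&(W[...,2]>.06);P=W[s]
    W,m,_=C['side']; s=m&(np.hypot(W[...,0]-c[0],W[...,1]-c[1])<.09)&(W[...,2]>.06);P=np.vstack([P,W[s]])
    print('sample',len(P),fit(P,.074))
im=C['top'][2]; cv2.imwrite('pics/zt.png',cv2.resize(cv2.cvtColor(im,cv2.COLOR_RGB2BGR)[150:280,190:330],(800,600),interpolation=cv2.INTER_CUBIC)[:,:,:])
im=C['side'][2]; cv2.imwrite('pics/zs.png',cv2.resize(cv2.cvtColor(im,cv2.COLOR_RGB2BGR)[150:250,170:300],(780,600),interpolation=cv2.INTER_CUBIC)[:,:,:])
E
```

```text
top 573 [('R', np.float64(0.48), [0.5933, 0.0611, 2.5869, 0.0006], np.float64(148.2)), ('L', np.float64(1.119), [0.5887, 0.0598, 2.3655, 0.0061], np.float64(135.5))]
side 292 [('R', np.float64(0.305), [0.593, 0.0623, 2.5925, 0.0002], np.float64(148.5)), ('L', np.float64(1.337), [0.5889, 0.056, 2.5829, 0.0063], np.float64(148.0))]
both [('R', np.float64(0.434), [0.5932, 0.0616, 2.596, 0.0005], np.float64(148.7)), ('L', np.float64(1.213), [0.5886, 0.0558, 2.5684, 0.0063], np.float64(147.2))]
top 563 [('L', np.float64(0.492), [0.4584, 0.0747, 2.5483, 0.0009], np.float64(146.0)), ('R', np.float64(1.354), [0.4546, 0.0723, 2.7877, 0.0064], np.float64(159.7))]
side 239 [('L', np.float64(0.276), [0.458, 0.0757, 2.5532, 0.0001], np.float64(146.3)), ('R', np.float64(1.349), [0.4585, 0.0714, 2.7502, 0.0063], np.float64(157.6))]
both [('L', np.float64(0.451), [0.458, 0.0752, 2.5511, 0.0006], np.float64(146.2)), ('R', np.float64(1.361), [0.4586, 0.0711, 2.776, 0.0063], np.float64(159.1))]
top 470 [('L', np.float64(0.507), [0.4534, -0.0594, 3.1389, 0.001], np.float64(179.8)), ('R', np.float64(1.472), [0.4537, -0.0614, 3.3289, 0.0067], np.float64(190.7))]
side 246 [('L', np.float64(0.255), [0.4548, -0.0587, 3.1316, 0.0], np.float64(179.4)), ('R', np.float64(1.385), [0.4563, -0.0618, 3.2918, 0.0063], np.float64(188.6))]
both [('L', np.float64(0.443), [0.4545, -0.0587, 3.1281, 0.0006], np.float64(179.2)), ('R', np.float64(1.453), [0.4564, -0.0616, 3.3002, 0.0065], np.float64(189.1))]
sample 803 [('R', np.float64(0.419), [0.7569, 0.2891, 1.598, 0.0745], np.float64(91.6)), ('L', np.float64(1.454), [0.7495, 0.2885, 1.5991, 0.0806], np.float64(91.6))]
sample 1793 [('L', np.float64(0.409), [0.7376, -0.289, 1.452, 0.0752], np.float64(83.2)), ('R', np.float64(1.358), [0.7334, -0.2903, 1.6314, 0.0812], np.float64(93.5))]
```

Run:
```python
# unit poses
from h import *
for n in('top','side'):
    im=cv2.cvtColor(cv2.imread(f'pics/{n}0.png'),cv2.COLOR_BGR2RGB); W=np.load(n+'0.npy')
    for nm,sy in(('L',-1),('R',1)):
        m=np.isfinite(W[...,0])&(np.abs(W[...,2]-.074)<.006)&(W[...,1]*sy>.14)&(W[...,1]*sy<.42)&(W[...,0]>.5)&(W[...,0]<.85)
        P=W[m][:,:2].astype(np.float32); print(n,nm,'cover',cv2.minAreaRect(P), W[m][:,2].mean())
        hsv=cv2.cvtColor(im,cv2.COLOR_RGB2HSV)
        h=(hsv[...,0]>100)&(hsv[...,0]<130) if nm=='L' else (hsv[...,0]<16)
        m=h&(hsv[...,1]>150)&np.isfinite(W[...,0])&(W[...,2]>.052)&(W[...,2]<.067)&(W[...,1]*sy>.14)&(W[...,0]<.56)
        P=W[m]; print('front',m.sum(),np.round(P.min(0),3),np.round(P.max(0),3),np.round(np.polyfit(P[:,1],P[:,0],1),3), cv2.minAreaRect(P[:,:2].astype(np.float32)))
        m=h&(hsv[...,1]>150)&np.isfinite(W[...,0])&(W[...,2]>.005)&(W[...,2]<.02)&(W[...,1]*sy>.14)&(W[...,0]<.6)
        P=W[m]; print('floor',np.round(P.min(0),3),np.round(P.max(0),3))
```

```text
top L cover ((0.6911470293998718, -0.28417396545410156), (0.19245384633541107, 0.20258671045303345), 82.71873474121094) 0.0745320283834445
front 375 [ 0.453 -0.346  0.053] [ 0.481 -0.164  0.067] [0.124 0.499] ((0.46696510910987854, -0.2554756700992584), (0.1831831932067871, 0.008541358634829521), 82.44241333007812)
floor [ 0.468 -0.357  0.006] [ 0.6   -0.182  0.02 ]
top R cover ((0.7116410732269287, 0.28698065876960754), (0.20397904515266418, 0.19272613525390625), 2.0585811138153076) 0.07471580366356213
front 361 [0.462 0.184 0.052] [0.477 0.369 0.066] [-0.035  0.478] ((0.4693801999092102, 0.276714950799942), (0.010700074955821037, 0.1849692314863205), 1.6039122343063354)
floor [0.28  0.154 0.005] [0.6   0.367 0.02 ]
side L cover ((0.6934704184532166, -0.28419482707977295), (0.1923235058784485, 0.20179489254951477), 83.26521301269531) 0.0752354874276215
front 257 [ 0.456 -0.35   0.054] [ 0.481 -0.166  0.067] [0.12 0.5 ] ((0.4687950611114502, -0.2580069303512573), (0.1854330450296402, 0.005963687784969807), 83.29875946044922)
floor [ 0.456 -0.359  0.007] [ 0.6   -0.181  0.02 ]
side R cover ((0.7124778032302856, 0.28597909212112427), (0.20179443061351776, 0.19776087999343872), 2.2205090522766113) 0.07446649038280413
front 95 [0.465 0.182 0.052] [0.477 0.365 0.065] [-0.032  0.479] ((0.47018060088157654, 0.27361154556274414), (0.00778206204995513, 0.1835506558418274), 2.0151922702789307)
floor [0.282 0.15  0.005] [0.6   0.371 0.02 ]
```

View pics/zt.png

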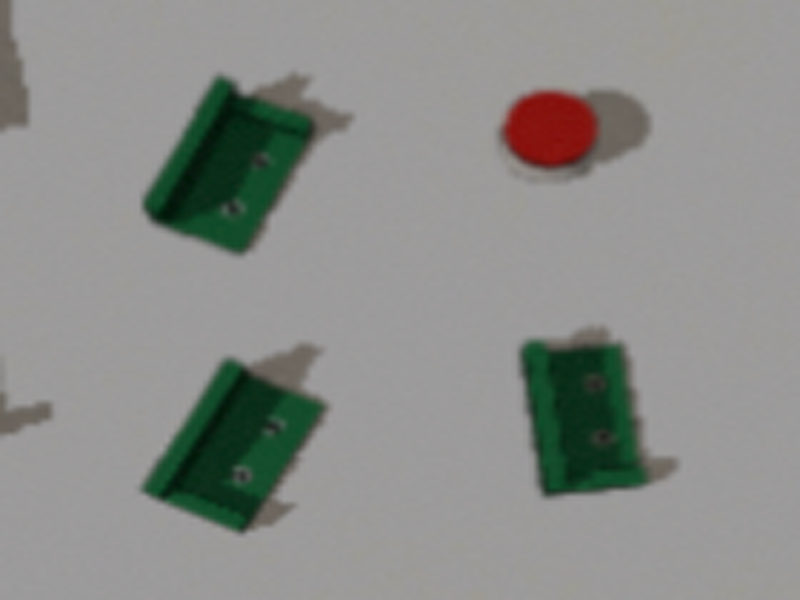

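View pics/zs.png

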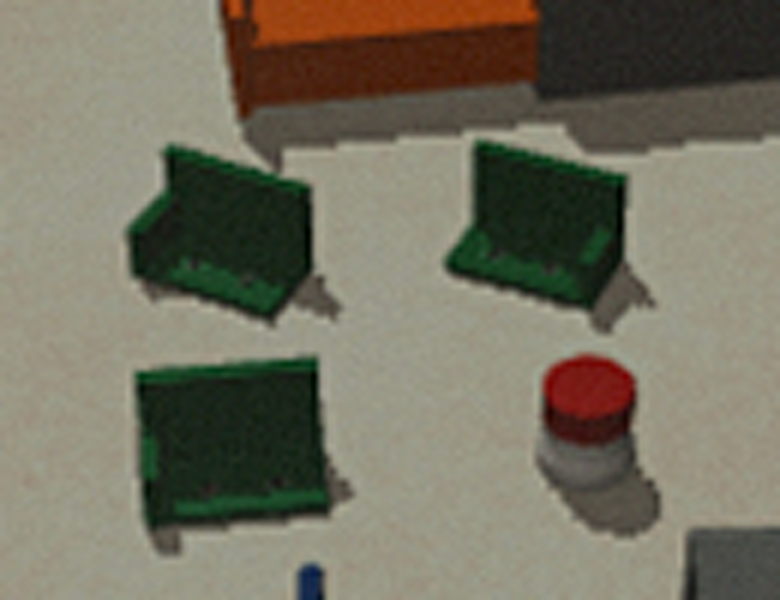

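The units' samples match the fits: blue is the left-hand unit (yaw -7°, open about 122 mm), orange the right-hand unit (yaw +2°, open about 139 mm). The brackets are R at (.593,.061), and L at (.458,.075) and (.4545,-.059). I'll start with L at (.4545,-.059).

```bash
cat > plan.py <<'E'
from h import *
from scipy.spatial.transform import Rotation as R
U={'L':(np.array([.692,-.284]),np.radians(-7.0),.122),'R':(np.array([.712,.2865]),np.radians(2.0),.1385)}
def inunit(k,x,y):
    c,a,q=U[k]; return c+[np.cos(a)*x-np.sin(a)*y,np.sin(a)*x+np.cos(a)*y]
def flange(x,y,yawdeg):
    t=np.radians(yawdeg); return np.array([x,y])-.016*np.array([-np.sin(t),np.cos(t)])
def rel(pts):
    s=ctrl.read_state(); w,x,y,z=s['tool_rot']; R0=R.from_quat([x,y,z,w]); 
    print('t',round(s['time_s'],2),'tcp',np.round(s['eef_pos'],4),'yaw',round(np.degrees(np.arctan2(*R0.as_matrix()[[1,0],0])),2),'F',np.round(s['force'],1),'w',round(s['grip_width'],3),'q6',round(s['qpos'][5],2))
    for (X,Y,Z,a) in pts:
        a=np.radians(a); M=np.array([[np.cos(a),np.sin(a),0],[np.sin(a),-np.cos(a),0],[0,0,-1]])
        d=R0.inv().apply(np.array([X,Y,Z])-s['eef_pos'])*100
        r=np.degrees((R0.inv()*R.from_matrix(M)).as_rotvec())
        print(np.round(d,2).tolist(),np.round(r,2).tolist())
E
python3 - <<'E'
from plan import *
f=flange(.4545,-.0587,179.3); print(f)
rel([(*f,.12,-.7),(*f,.014,-.7)])
for k in'LR':
  q=U[k][2]; print(k,'in',inunit(k,-.013-q,0),'front',inunit(k,-.108-q,0))
E
```

```text
[ 0.45469547 -0.04270119]
t 1.2 tcp [ 0.2169 -0.5325  0.2313] yaw 22.16 F [-0.2  0.2  1.1] w 0.999 q6 -0.15
[40.5, -36.4, 11.13] [0.0, -0.0, 22.86]
[40.5, -36.4, 21.73] [0.0, -0.0, 22.86]
L in [ 0.55800627 -0.26754764] front [ 0.46371439 -0.25597005]
R in [0.56059229 0.28121273] front [0.46565016 0.27789727]
```

>>> step_arm([
  [[0.2,40.5,-36.4,8,0,0,22.9],[0.2,40.5,-36.4,8,0,0,22.9],[0.2,40.5,-36.4,8,0,0,22.9],[0.2,40.5,-36.4,8,0,0,22.9],[0.2,40.5,-36.4,8,0,0,22.9],[0.2,40.5,-36.4,8,0,0,22.9],[0.2,40.5,-36.4,8,0,0,22.9],[0.2,40.5,-36.4,8,0,0,22.9],[0.2,40.5,-36.4,8,0,0,22.9],[0.2,40.5,-36.4,8,0,0,22.9]],
], squeeze=50)

```text
time_s: 2.03
eef_pos: [0.3974, -0.1602, 0.1709]
tool_rot: [0.0, 1.0, -0.007, 0.001]
force: [1.1, -0.1, -0.1]
grip_width: 0.596
```

```bash
python3 -c "
from plan import *
f=flange(.4545,-.0587,179.3)
rel([(*f,.1,-.7),(*f,.014,-.7)])"
```

```text
t 2.03 tcp [ 0.3974 -0.1602  0.1709] yaw -0.76 F [ 1.1 -0.1 -0.1] w 0.596 q6 1.0
[5.57, -11.83, 7.09] [0.04, -0.07, -0.06]
[5.56, -11.83, 15.69] [0.04, -0.07, -0.06]
```

>>> step_arm([
  [[0.2,5.6,-11.8,8,0,0,0],[0.2,5.6,-11.8,8,0,0,0],[0.2,5.6,-11.8,8,0,0,0],[0.2,5.6,-11.8,8,0,0,0],[0.2,5.6,-11.8,8,0,0,0],[0.2,5.6,-11.8,11,0,0,0],[0.2,5.6,-11.8,13.7,0,0,0],[0.2,5.6,-11.8,15.0,0,0,0],[0.2,5.6,-11.8,15.7,0,0,0],[0.2,5.6,-11.8,15.7,0,0,0]],
])

```text
time_s: 2.87
eef_pos: [0.454, -0.0431, 0.0128]
tool_rot: [0.0, 1.0, -0.007, -0.001]
force: [-0.5, 0.2, 0.0]
grip_width: 0.603
```

```bash
python3 -c "
from plan import *
f=flange(.4545,-.0587,179.3)
rel([(*f,.014,-.7)])
shot('side','g1.png')"
```

```text
t 2.87 tcp [ 0.454  -0.0431  0.0128] yaw -0.79 F [-0.5  0.2  0. ] w 0.603 q6 1.3
[0.07, -0.04, -0.12] [0.0, 0.1, -0.09]
```

View pics/g1.png

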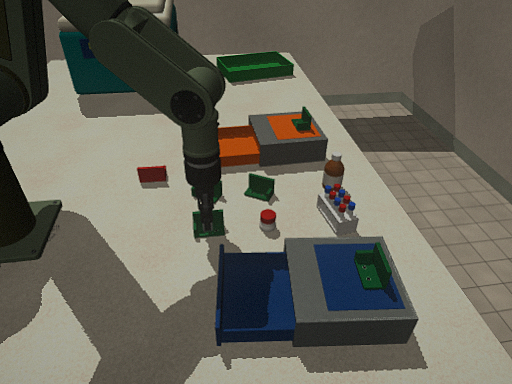

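The fingers straddle the flange at (207,205), so I'll close, then lift.

>>> step_arm([
  [[-1,0,0,-0.1,0,0,0],[-1,0,0,-0.1,0,0,0],[-1,0,0,-0.1,0,0,0],[-1,0,0,-0.1,0,0,0],[-1,0,0,-0.1,0,0,0],[-1,0,0,-0.1,0,0,0],[-1,0,0,-0.1,0,0,0],[-1,0,0,-0.1,0,0,0]],
])

```text
time_s: 3.58
eef_pos: [0.4564, -0.0438, 0.0162]
tool_rot: [0.001, 1.0, -0.007, 0.002]
force: [-0.4, -0.7, 7.1]
grip_width: 0.085
```

>>> step_arm([
  [[-1,0,0,-1,0,0,0],[-1,0,0,-3,0,0,0],[-1,0,0,-6,0,0,0],[-1,0,0,-8,0,0,0],[-1,0,0,-8,0,0,0]],
])

```text
time_s: 4.0
eef_pos: [0.4597, -0.0446, 0.1011]
tool_rot: [0.002, 1.0, -0.007, 0.006]
force: [1.2, 0.1, -0.9]
grip_width: 0.088
```

Run:
```python
from plan import *
# place L2 at drawer y=-50, bracket yaw 173 -> flange at y=-34
X=-.013-.122-.026
f=inunit('L',X,-.034); print(f)
rel([(*f,.11,-7),(*f,.027,-7)])
p=shot('side','g2.png'); cv2.imwrite('pics/g2z.png',cv2.resize(cv2.cvtColor(p['pixels'],cv2.COLOR_RGB2BGR)[120:250,150:320],(680,520)))
from fit import *
W=cloud(p); m=green(p['pixels'],W)&(np.hypot(W[...,0]-.4545,W[...,1]+.0587)<.06)&(W[...,2]<.15)
print(m.sum(),fit(W[m],.08))
```

```text
[ 0.52805651 -0.2981256 ]
t 4.0 tcp [ 0.4597 -0.0446  0.1011] yaw -0.77 F [ 1.2  0.1 -0.9] w 0.088 q6 1.3
[7.18, 25.26, -0.7] [0.19, -0.73, 6.23]
[7.08, 25.22, 7.6] [0.19, -0.73, 6.23]
236 [('L', np.float64(0.256), [0.4625, -0.0611, 3.1307, 0.085], np.float64(179.4)), ('R', np.float64(1.483), [0.4586, -0.0688, 3.1796, 0.0911], np.float64(182.2))]
```

View pics/g2z.png

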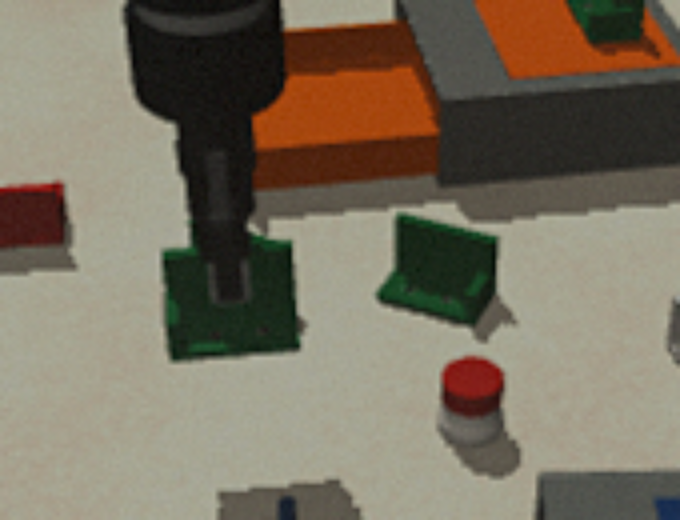

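The bracket is held level, underside about 16 mm below the TCP. I'll carry it to the blue drawer.

>>> step_arm([
  [[-1,2,4,-0.7,0,0,2],[-1,3,8,-0.7,0,0,4],[-1,4,12,-0.7,0.2,-0.7,6.2],[-1,5,16,-0.7,0.2,-0.7,6.2],[-1,6,20,-0.7,0.2,-0.7,6.2],[-1,6.7,23.5,-0.7,0.2,-0.7,6.2],[-1,7.1,25.2,-0.7,0.2,-0.7,6.2],[-1,7.1,25.2,1,0.2,-0.7,6.2],[-1,7.1,25.2,3,0.2,-0.7,6.2],[-1,7.1,25.2,4,0.2,-0.7,6.2]],
])

```text
time_s: 4.88
eef_pos: [0.5236, -0.2962, 0.0563]
tool_rot: [-0.002, 0.998, -0.061, -0.004]
force: [-1.0, 0.4, -2.1]
grip_width: 0.084
```

Run:
```python
from plan import *
f=inunit('L',-.013-.122-.026,-.034)
rel([(*f,.034,-7),(*f,.028,-7)])
p=shot('side'); q=shot('top')
cv2.imwrite('pics/g3.png',cv2.cvtColor(np.hstack([cv2.resize(p['pixels'][200:380,150:330],(400,400)),cv2.resize(q['pixels'][130:250,310:430],(400,400))]),cv2.COLOR_RGB2BGR))
```

```text
t 4.88 tcp [ 0.5236 -0.2962  0.0563] yaw -7.04 F [-1.   0.4 -2.1] w 0.084 q6 1.04
[0.49, 0.15, 2.22] [-0.24, 0.51, -0.04]
[0.49, 0.15, 2.82] [-0.24, 0.51, -0.04]
```

View pics/g3.png

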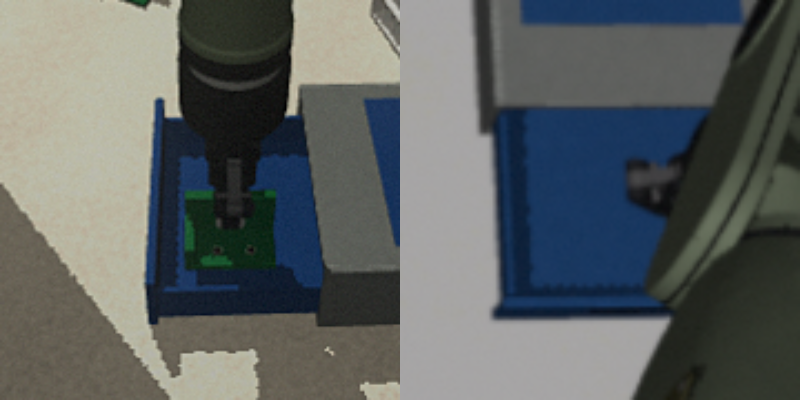

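The bracket hangs inside the blue drawer, clear of its walls. Now I'll lower it slowly.

>>> step_arm([
  [[-1,0.4,0.1,1.2,-0.2,0.5,0],[-1,0.4,0.1,1.9,-0.2,0.5,0],[-1,0.4,0.1,2.3,-0.2,0.5,0],[-1,0.4,0.1,2.6,-0.2,0.5,0],[-1,0.4,0.1,2.8,-0.2,0.5,0],[-1,0.4,0.1,2.9,-0.2,0.5,0],[-1,0.4,0.1,2.9,-0.2,0.5,0]],
])

```text
time_s: 5.57
eef_pos: [0.5274, -0.2964, 0.0283]
tool_rot: [-0.001, 0.998, -0.061, -0.0]
force: [-1.1, 2.0, 2.3]
grip_width: 0.087
```

Run:
```python
from fit import *
for n in('side','top'):
    p=shot(n); W=cloud(p); m=green(p['pixels'],W)&(np.hypot(W[...,0]-.528,W[...,1]+.314)<.07)&(W[...,2]<.1)
    print(n,m.sum(),fit(W[m],.015)[0] if m.sum()>60 else '')
```

```text
side 980 ('L', np.float64(0.85), [0.5286, -0.32, 3.0218, 0.0194], np.float64(173.1))
top 0
```

>>> step_arm([
  [[-1,0,0,0.1,0,0,0],[-1,0,0,0.15,0,0,0],[-1,0,0,0.15,0,0,0]],
])

```text
time_s: 5.92
eef_pos: [0.5283, -0.2965, 0.0282]
tool_rot: [-0.001, 0.998, -0.061, 0.001]
force: [-1.7, 3.3, 7.3]
grip_width: 0.084
```

```bash
sed -i 's/hsv\[...,0\]<95/hsv[...,0]<85/' fit.py
python3 - <<'E'
from fit import *
p=shot('side'); W=cloud(p); m=green(p['pixels'],W)&(np.hypot(W[...,0]-.528,W[...,1]+.314)<.07)&(W[...,2]<.1)
print(m.sum(),fit(W[m],.015)[0] if m.sum()>60 else '')
print(ctrl.read_state()['eef_pos'],ctrl.read_state()['force'])
E
```

```text
936 ('L', np.float64(0.625), [0.5278, -0.3122, 3.0182, 0.0194], np.float64(172.9))
[ 0.52826348 -0.29651348  0.02822496] [-2.06377827  3.1512845   8.42888161]
```

The bracket is on the floor (8 N up), so I'll release it and rise.

>>> step_arm([
  [[-0.3,0,0,-0.05,0,0,0],[-0.3,0,0,-0.05,0,0,0],[-0.3,0,0,-0.05,0,0,0],[-0.3,0,0,-0.05,0,0,0],[-0.3,0,0,-1,0,0,0],[-0.3,0,0,-3,0,0,0],[-0.3,0,0,-6,0,0,0],[-0.2,0,0,-9,0,0,0],[0.2,0,0,-11,0,0,0],[0.2,0,0,-11,0,0,0]],
])

```text
time_s: 6.8
eef_pos: [0.5315, -0.2993, 0.1451]
tool_rot: [0.003, 0.998, -0.061, 0.006]
force: [0.6, -0.3, 1.2]
grip_width: 0.598
```

Run:
```python
from plan import *
f=flange(.458,.0752,146.2); print(f)
rel([(*f,.12,-33.8)])
p=shot('side','g4.png')
```

```text
[0.46690073 0.08849575]
t 6.8 tcp [ 0.5315 -0.2993  0.1451] yaw -6.97 F [ 0.6 -0.3  1.2] w 0.598 q6 1.04
[-11.15, -37.72, 2.19] [0.13, -0.72, 26.83]
```

View pics/g4.png

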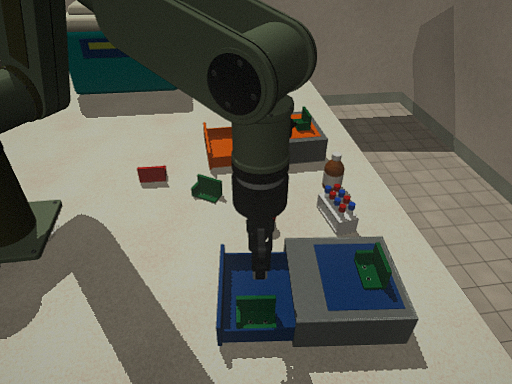

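The bracket stands in the blue drawer at (257,312). Next is the second left-hand bracket at (207,188).

>>> step_arm([
  [[0.2,-11.1,-37.7,2.2,0.1,-0.7,26.8],[0.2,-11.1,-37.7,2.2,0.1,-0.7,26.8],[0.2,-11.1,-37.7,2.2,0.1,-0.7,26.8],[0.2,-11.1,-37.7,2.2,0.1,-0.7,26.8],[0.2,-11.1,-37.7,2.2,0.1,-0.7,26.8],[0.2,-11.1,-37.7,2.2,0.1,-0.7,26.8],[0.2,-11.1,-37.7,2.2,0.1,-0.7,26.8],[0.2,-11.1,-37.7,2.2,0.1,-0.7,26.8],[0.2,-11.1,-37.7,2.2,0.1,-0.7,26.8],[0.2,-11.1,-37.7,2.2,0.1,-0.7,26.8]],
])

```text
time_s: 7.68
eef_pos: [0.4628, 0.0933, 0.1168]
tool_rot: [-0.001, 0.957, -0.289, -0.004]
force: [-0.3, 0.0, -0.2]
grip_width: 0.6
```

Run:
```python
from plan import *
f=flange(.458,.0752,146.2)
rel([(*f,.016,-33.8)])
```

```text
t 7.68 tcp [0.4628 0.0933 0.1168] yaw -33.59 F [-0.3  0.  -0.2] w 0.6 q6 2.17
[0.69, 0.17, 10.07] [0.06, 0.46, 0.21]
```

>>> step_arm([
  [[0.2,0.7,0.1,2,0,0.4,0.2],[0.2,0.7,0.1,5,0,0.4,0.2],[0.2,0.7,0.1,7.5,0,0.4,0.2],[0.2,0.7,0.1,9.1,0,0.4,0.2],[0.2,0.7,0.1,10,0,0.4,0.2],[0.2,0.7,0.1,10,0,0.4,0.2],[0.2,0.7,0.1,10,0,0.4,0.2]],
])

```text
time_s: 8.27
eef_pos: [0.4668, 0.0889, 0.0163]
tool_rot: [0.001, 0.957, -0.291, -0.001]
force: [0.2, -0.7, 0.2]
grip_width: 0.604
```

Run:
```python
from plan import *
f=flange(.458,.0752,146.2)
rel([(*f,.016,-33.8)])
p=shot('side'); q=shot('top')
cv2.imwrite('pics/g5.png',cv2.cvtColor(np.hstack([cv2.resize(p['pixels'][130:250,150:270],(400,400)),cv2.resize(q['pixels'][190:310,170:290],(400,400))]),cv2.COLOR_RGB2BGR))
```

```text
t 8.27 tcp [0.4668 0.0889 0.0163] yaw -33.79 F [ 0.2 -0.7  0.2] w 0.604 q6 2.17
[0.03, 0.03, 0.03] [0.11, 0.14, 0.01]
```

View pics/g5.png

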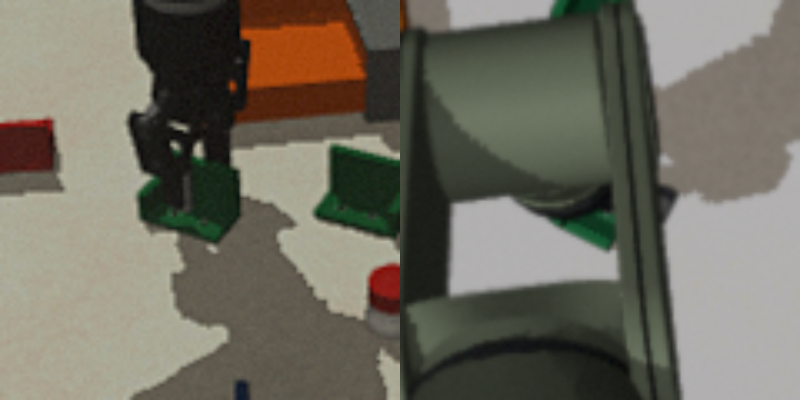

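The fingers straddle the flange, so I'll close and lift.

>>> step_arm([
  [[-1,0,0,0,0,0,0],[-1,0,0,0,0,0,0],[-1,0,0,0,0,0,0],[-1,0,0,0,0,0,0],[-1,0,0,0,0,0,0],[-1,0,0,0,0,0,0],[-1,0,0,-1,0,0,0],[-1,0,0,-4,0,0,0],[-1,0,0,-8,0,0,0],[-1,0,0,-9.5,0,0,0]],
])

```text
time_s: 9.2
eef_pos: [0.4707, 0.089, 0.117]
tool_rot: [-0.001, 0.957, -0.291, 0.003]
force: [1.7, 0.1, -0.3]
grip_width: 0.084
```

Run:
```python
from plan import *
from fit import *
f=inunit('L',-.013-.122-.026,.041); print(f)
rel([(*f,.12,-7)])
p=shot('side'); W=cloud(p); m=green(p['pixels'],W)&(np.hypot(W[...,0]-.458,W[...,1]-.075)<.07)&(W[...,2]<.15)&(W[...,2]>.06)
print(m.sum(),fit(W[m],.09))
```

```text
[ 0.53719671 -0.22368464]
t 9.2 tcp [0.4707 0.089  0.117 ] yaw -33.79 F [ 1.7  0.1 -0.3] w 0.084 q6 2.17
[22.92, 22.29, -0.25] [-0.13, -0.36, -26.79]
210 [('L', np.float64(0.204), [0.4595, 0.0767, 2.5607, 0.0984], np.float64(146.7)), ('R', np.float64(1.013), [0.4603, 0.0707, 2.7809, 0.1046], np.float64(159.3))]
```

>>> step_arm([
  [[-1,2.5,2.4,-0.2,0,0,-4],[-1,5.2,5.1,-0.2,0,0,-9],[-1,8,7.8,-0.2,0,0,-14],[-1,10.8,10.5,-0.2,0,0,-19],[-1,13.6,13.2,-0.2,0,0,-24],[-1,16.4,15.9,-0.2,-0.1,-0.4,-26.8],[-1,19.2,18.6,-0.2,-0.1,-0.4,-26.8],[-1,21.5,21,-0.2,-0.1,-0.4,-26.8],[-1,22.9,22.3,-0.2,-0.1,-0.4,-26.8],[-1,22.9,22.3,-0.2,-0.1,-0.4,-26.8]],
])

```text
time_s: 10.08
eef_pos: [0.539, -0.228, 0.1212]
tool_rot: [0.0, 0.998, -0.063, 0.002]
force: [-0.5, 0.5, -0.8]
grip_width: 0.083
```

Run:
```python
from plan import *
f=inunit('L',-.013-.122-.026,.041)
rel([(*f,.045,-7),(*f,.03,-7)])
p=shot('side','g6.png')
```

```text
t 10.08 tcp [ 0.539  -0.228   0.1212] yaw -7.24 F [-0.5  0.5 -0.8] w 0.083 q6 1.15
[-0.27, -0.41, 7.62] [0.03, -0.26, -0.24]
[-0.27, -0.41, 9.12] [0.03, -0.26, -0.24]
```

View pics/g6.png

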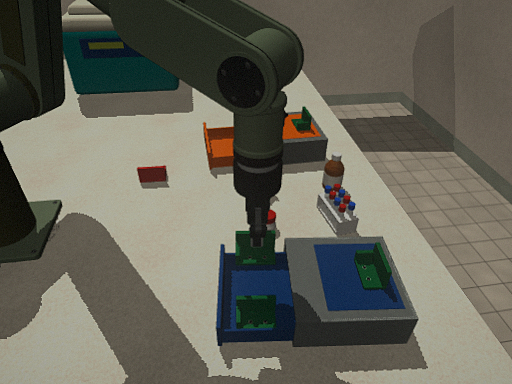

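The held bracket is at (256,245), level and over the free half of the drawer. I'll lower it.

>>> step_arm([
  [[-1,-0.3,-0.4,2,0,-0.2,-0.2],[-1,-0.3,-0.4,4.5,0,-0.2,-0.2],[-1,-0.3,-0.4,6.5,0,-0.2,-0.2],[-1,-0.3,-0.4,7.8,0,-0.2,-0.2],[-1,-0.3,-0.4,8.4,0,-0.2,-0.2],[-1,-0.3,-0.4,8.8,0,-0.2,-0.2],[-1,-0.3,-0.4,9.0,0,-0.2,-0.2],[-1,-0.3,-0.4,9.1,0,-0.2,-0.2],[-1,-0.3,-0.4,9.2,0,-0.2,-0.2],[-1,-0.3,-0.4,9.2,0,-0.2,-0.2]],
])

```text
time_s: 10.97
eef_pos: [0.5372, -0.2211, 0.0306]
tool_rot: [-0.001, 0.998, -0.061, 0.001]
force: [-0.8, 2.1, 3.9]
grip_width: 0.085
```

Run:
```python
from plan import *
f=inunit('L',-.013-.122-.026,.041)
rel([(*f,.029,-7)])
p=shot('side','g7.png')
cv2.imwrite('pics/g7z.png',cv2.resize(cv2.cvtColor(p['pixels'][200:350,180:360],cv2.COLOR_RGB2BGR),(720,600)))
```

```text
t 10.97 tcp [ 0.5372 -0.2211  0.0306] yaw -6.97 F [-0.8  2.1  3.9] w 0.085 q6 1.15
[0.03, 0.25, 0.16] [-0.08, -0.09, 0.03]
```

View pics/g7z.png

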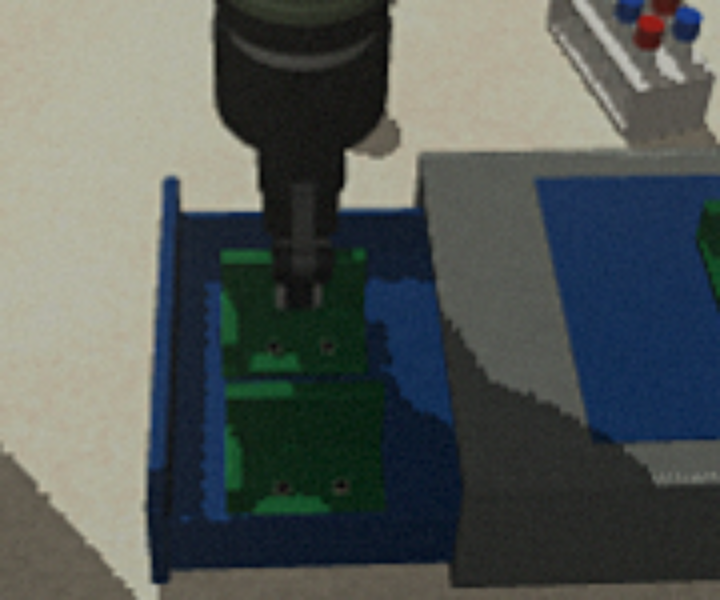

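It stands on the floor with contact force building. I'll press slightly, release and rise, then go for the right-hand bracket.

>>> step_arm([
  [[-1,0,0,0.1,0,0,0],[-1,0,0,0.1,0,0,0],[-0.3,0,0,0.05,0,0,0],[-0.3,0,0,0,0,0,0],[-0.3,0,0,0,0,0,0],[-0.3,0,0,0,0,0,0],[-0.3,0,0,-1.5,0,0,0],[-0.3,0,0,-4,0,0,0],[-0.3,0,0,-7.5,0,0,0],[0,0,0,-10.5,0,0,0]],
])

```text
time_s: 11.85
eef_pos: [0.5366, -0.2211, 0.1363]
tool_rot: [-0.001, 0.998, -0.061, 0.0]
force: [0.6, 0.8, 0.4]
grip_width: 0.481
```

Run:
```python
from plan import *
f=flange(.5932,.0614,148.5)
rel([(*f,.12,-31.5)])
p=shot('side','g8.png')
```

```text
t 11.85 tcp [ 0.5366 -0.2211  0.1363] yaw -6.98 F [0.6 0.8 0.4] w 0.481 q6 1.15
[2.85, -30.18, 1.68] [-0.11, -0.01, 24.52]
```

View pics/g8.png

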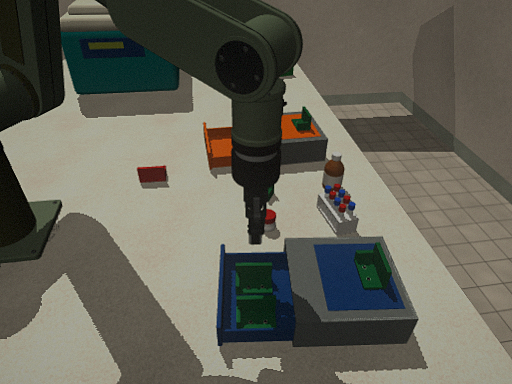

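Both left brackets stand in the blue drawer (at (253,275) and (255,312)). Next is the right-hand bracket.

>>> step_arm([
  [[0.2,2.85,-30.2,0.5,0,0,24.5],[0.2,2.85,-30.2,0.5,0,0,24.5],[0.2,2.85,-30.2,0.5,0,0,24.5],[0.2,2.85,-30.2,0.5,0,0,24.5],[0.2,2.85,-30.2,0.5,0,0,24.5],[0.2,2.85,-30.2,0.5,0,0,24.5],[0.2,2.85,-30.2,0.5,0,0,24.5],[0.2,2.85,-30.2,1.5,0,0,24.5],[0.2,2.85,-30.2,1.7,0,0,24.5],[0.2,2.85,-30.2,1.7,0,0,24.5]],
])

```text
time_s: 12.73
eef_pos: [0.6052, 0.0738, 0.1247]
tool_rot: [0.001, 0.963, -0.27, 0.005]
force: [-0.0, -0.1, -0.4]
grip_width: 0.597
```

Run:
```python
from plan import *
f=flange(.5932,.0614,148.5)
rel([(*f,.016,-31.5)])
```

```text
t 12.73 tcp [0.6052 0.0738 0.1247] yaw -31.3 F [-0.  -0.1 -0.4] w 0.597 q6 2.1
[-0.5, 0.08, 10.87] [-0.01, -0.64, 0.2]
```

>>> step_arm([
  [[0.2,-0.5,0.1,2,0,-0.6,0.2],[0.2,-0.5,0.1,5,0,-0.6,0.2],[0.2,-0.5,0.1,8,0,-0.6,0.2],[0.2,-0.5,0.1,10,0,-0.6,0.2],[0.2,-0.5,0.1,10.8,0,-0.6,0.2],[0.2,-0.5,0.1,10.8,0,-0.6,0.2],[0.2,-0.5,0.1,10.8,0,-0.6,0.2]],
])

```text
time_s: 13.32
eef_pos: [0.6018, 0.0738, 0.0171]
tool_rot: [0.0, 0.962, -0.272, 0.001]
force: [0.2, -0.1, 0.3]
grip_width: 0.601
```

Run:
```python
from plan import *
f=flange(.5932,.0614,148.5)
rel([(*f,.016,-31.5)])
p=shot('side')
cv2.imwrite('pics/g9.png',cv2.cvtColor(cv2.resize(p['pixels'][130:250,190:350],(800,600)),cv2.COLOR_RGB2BGR))
```

```text
t 13.32 tcp [0.6018 0.0738 0.0171] yaw -31.59 F [ 0.2 -0.1  0.3] w 0.601 q6 2.1
[-0.09, -0.09, 0.11] [-0.01, -0.06, -0.09]
```

View pics/g9.png

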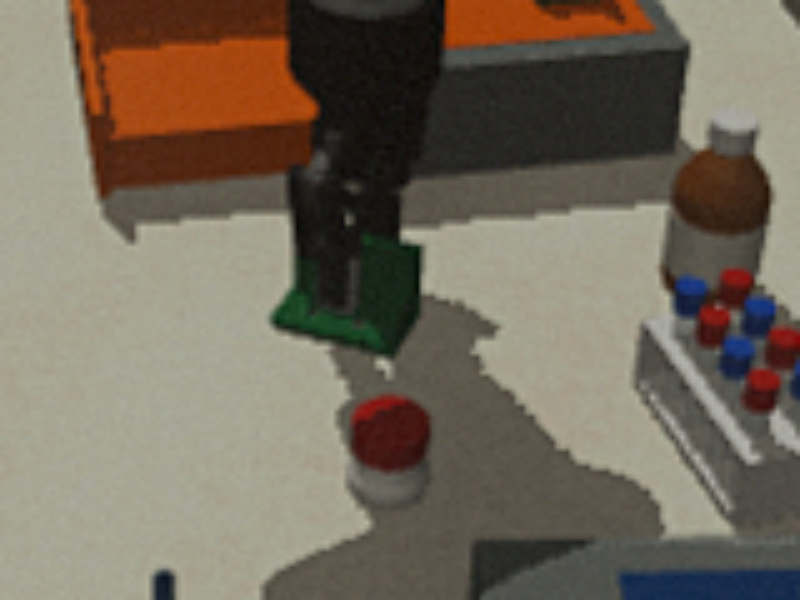

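The fingers straddle the flange and are clear of the jar and the unit. I'll close and lift.

>>> step_arm([
  [[-1,0,0,0.1,0,0,0],[-1,0,0,0.1,0,0,0],[-1,0,0,0.1,0,0,0],[-1,0,0,0.1,0,0,0],[-1,0,0,0.1,0,0,0],[-1,0,0,0.1,0,0,0],[-1,0,0,-1,0,0,0],[-1,0,0,-4,0,0,0],[-1,0,0,-8,0,0,0],[-1,0,0,-10.5,0,0,0]],
])

```text
time_s: 14.2
eef_pos: [0.6029, 0.0742, 0.126]
tool_rot: [-0.0, 0.962, -0.272, 0.002]
force: [1.1, 0.1, -0.1]
grip_width: 0.084
```

Run:
```python
from plan import *
from fit import *
f=inunit('R',-.013-.1385-.018,.016); print(f)
rel([(*f,.12,2)])
p=shot('side'); W=cloud(p); m=green(p['pixels'],W)&(np.hypot(W[...,0]-.593,W[...,1]-.061)<.07)&(W[...,2]<.16)&(W[...,2]>.06)
print(m.sum(),fit(W[m],.1))
```

```text
[0.54204486 0.29657479]
t 14.2 tcp [0.6029 0.0742 0.126 ] yaw -31.56 F [ 1.1  0.1 -0.1] w 0.084 q6 2.1
[-16.82, -15.76, 0.56] [-0.05, -0.28, -33.56]
282 [('R', np.float64(0.239), [0.5914, 0.0615, 2.5875, 0.1075], np.float64(148.3)), ('L', np.float64(1.14), [0.5908, 0.057, 2.4139, 0.1137], np.float64(138.3))]
```

>>> step_arm([
  [[-1,-2,-2,0,0,0,-4],[-1,-4.5,-4.2,0,0,0,-9],[-1,-7,-6.5,0,0,0,-14],[-1,-9.5,-8.8,0,0,0,-19],[-1,-12,-11.1,0,0,0,-24],[-1,-14.5,-13.5,0,0,-0.2,-29],[-1,-16.4,-15.4,0,0,-0.2,-33.5],[-1,-16.8,-15.8,0,0,-0.2,-33.5],[-1,-16.8,-15.8,0.6,0,-0.2,-33.5],[-1,-16.8,-15.8,0.6,0,-0.2,-33.5]],
])

```text
time_s: 15.08
eef_pos: [0.5452, 0.2961, 0.1232]
tool_rot: [0.001, 1.0, 0.017, 0.005]
force: [0.1, -0.4, -1.9]
grip_width: 0.082
```

Run:
```python
from plan import *
f=inunit('R',-.013-.1385-.018,.016)
rel([(*f,.03,2)])
p=shot('side','g10.png')
```

```text
t 15.08 tcp [0.5452 0.2961 0.1232] yaw 1.96 F [ 0.1 -0.4 -1.9] w 0.082 q6 1.9
[-0.4, -0.07, 9.32] [0.11, -0.52, -0.04]
```

View pics/g10.png

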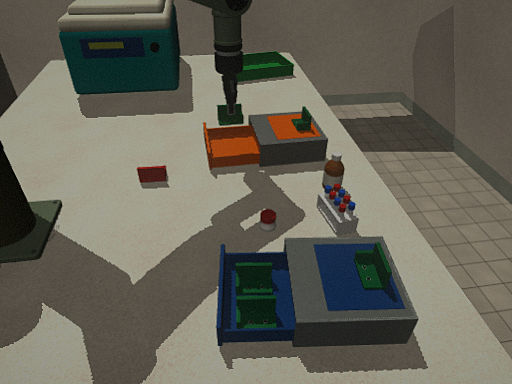

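The right-hand bracket hangs over the orange drawer at (230,114), and the two left ones stand in the blue drawer. I'll lower it.

>>> step_arm([
  [[-1,-0.4,-0.1,2,0,-0.5,0],[-1,-0.4,-0.1,4.5,0,-0.5,0],[-1,-0.4,-0.1,6.7,0,-0.5,0],[-1,-0.4,-0.1,7.9,0,-0.5,0],[-1,-0.4,-0.1,8.6,0,-0.5,0],[-1,-0.4,-0.1,9,0,-0.5,0],[-1,-0.4,-0.1,9.2,0,-0.5,0],[-1,-0.4,-0.1,9.3,0,-0.5,0],[-1,-0.4,-0.1,9.4,0,-0.5,0],[-1,-0.4,-0.1,9.4,0,-0.5,0]],
])

```text
time_s: 15.97
eef_pos: [0.5435, 0.2966, 0.0307]
tool_rot: [0.001, 1.0, 0.017, 0.001]
force: [-0.6, -0.8, -1.1]
grip_width: 0.083
```

Run:
```python
from plan import *
f=inunit('R',-.013-.1385-.018,.016)
rel([(*f,.03,2)])
p=shot('side')
cv2.imwrite('pics/g11.png',cv2.cvtColor(cv2.resize(p['pixels'][80:200,180:340],(800,600)),cv2.COLOR_RGB2BGR))
```

```text
t 15.97 tcp [0.5435 0.2966 0.0307] yaw 1.9 F [-0.6 -0.8 -1.1] w 0.083 q6 1.9
[-0.15, -0.01, 0.07] [0.06, -0.16, -0.1]
```

View pics/g11.png

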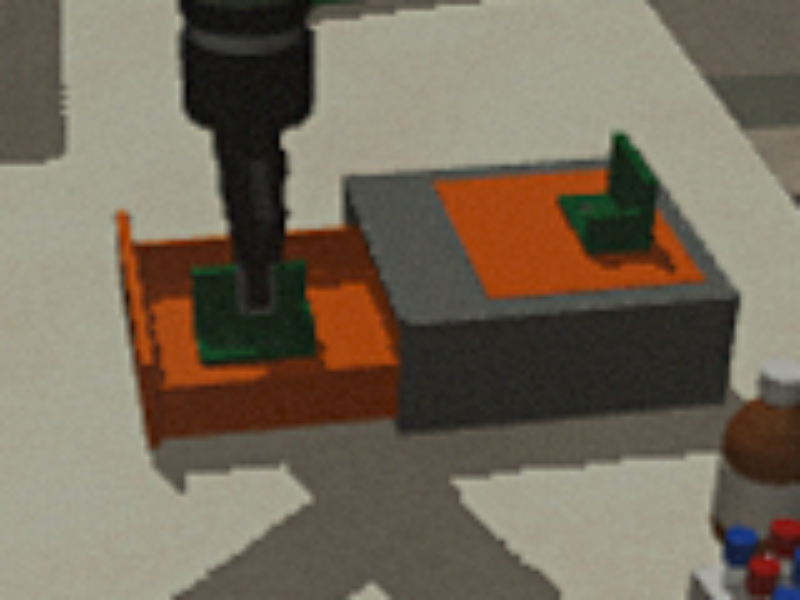

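The bracket is just over the drawer floor with no contact yet, so I'll ease it down.

>>> step_arm([
  [[-1,0,0,0.1,0,0,0],[-1,0,0,0.2,0,0,0],[-1,0,0,0.2,0,0,0]],
])

```text
time_s: 16.27
eef_pos: [0.5447, 0.2969, 0.0306]
tool_rot: [0.0, 1.0, 0.017, 0.003]
force: [-2.0, 0.2, 6.1]
grip_width: 0.084
```

Contact at 6 N, so I'll release and rise.

>>> step_arm([
  [[-0.3,0,0,0,0,0,0],[-0.3,0,0,0,0,0,0],[-0.3,0,0,-0.1,0,0,0],[-0.3,0,0,-0.1,0,0,0],[-0.3,0,0,-1.5,0,0,0],[-0.3,0,0,-4,0,0,0],[-0.3,0,0,-7.5,0,0,0],[-0.3,0,0,-10,0,0,0],[-1,0,0,-10.5,0,0,0]],
])

```text
time_s: 17.02
eef_pos: [0.5479, 0.2986, 0.1429]
tool_rot: [-0.002, 1.0, 0.017, 0.008]
force: [2.1, 0.5, 2.3]
grip_width: 0.224
```

Run:
```python
from plan import *
f=inunit('R',-.108-.1385-.04,0); print(f)
rel([(*f,.12,2),(*f,.035,2)])
p=shot('side','g12.png')
```

```text
[0.42567453 0.27650129]
t 17.02 tcp [0.5479 0.2986 0.1429] yaw 1.93 F [2.1 0.5 2.3] w 0.224 q6 1.9
[-12.33, 1.8, 2.08] [-0.17, -0.94, -0.07]
[-12.47, 1.83, 10.58] [-0.17, -0.94, -0.07]
```

View pics/g12.png

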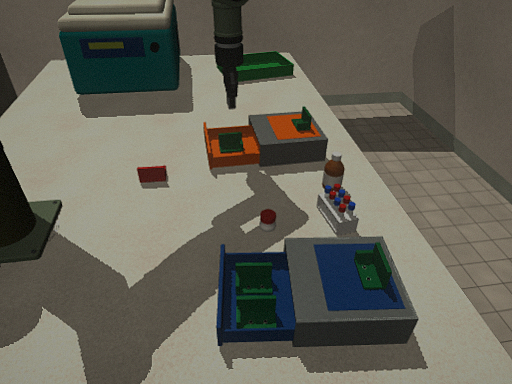

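All three stand in their drawers. I'll go in front of the orange drawer with the fingers shut.

>>> step_arm([
  [[-1,-4,0.6,0,0,-0.9,0],[-1,-8,1.2,0,0,-0.9,0],[-1,-11,1.8,0,0,-0.9,0],[-1,-12.5,1.8,0,0,-0.9,0],[-1,-12.5,1.8,3,0,-0.9,0],[-1,-12.5,1.8,6.5,0,-0.9,0],[-1,-12.5,1.8,9.5,0,-0.9,0],[-1,-12.5,1.8,10.5,0,-0.9,0],[-1,-12.5,1.8,10.5,0,-0.9,0]],
])

```text
time_s: 17.82
eef_pos: [0.4207, 0.2748, 0.031]
tool_rot: [0.001, 1.0, 0.017, -0.005]
force: [-0.9, -0.2, 0.5]
grip_width: -0.001
```

Run:
```python
from plan import *
rel([(*inunit('R',-.108-.1385-.011,0),.035,2),(*inunit('R',-.108-.011,0),.035,2)])
p=shot('side','g13.png')
```

```text
t 17.82 tcp [0.4207 0.2748 0.031 ] yaw 1.93 F [-0.9 -0.2  0.5] w -0.001 q6 1.94
[3.4, -0.16, -0.44] [0.05, 0.55, -0.07]
[17.24, -0.18, -0.57] [0.05, 0.55, -0.07]
```

View pics/g13.png

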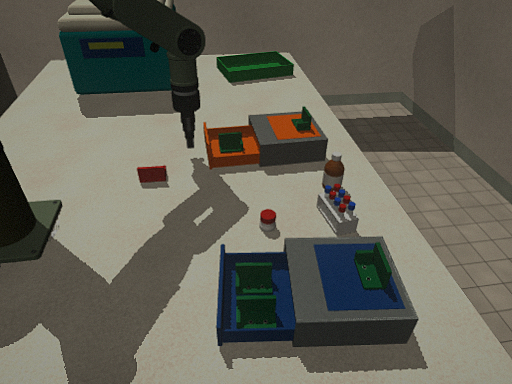

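The shut fingers are just ahead of the orange front at (190,147). I'll push slowly.

>>> step_arm([
  [[-1,1.2,-0.1,-0.4,0,0.5,0],[-1,2.4,-0.1,-0.4,0,0.5,0],[-1,3.2,-0.1,-0.4,0,0.5,0],[-1,3.9,-0.1,-0.5,0,0.5,0],[-1,4.8,-0.1,-0.5,0,0.5,0],[-1,5.9,-0.1,-0.5,0,0.5,0],[-1,7.1,-0.1,-0.5,0,0.5,0],[-1,8.3,-0.1,-0.5,0,0.5,0],[-1,9.5,-0.1,-0.5,0,0.5,0],[-1,10.7,-0.1,-0.5,0,0.5,0]],
])

```text
time_s: 18.7
eef_pos: [0.5308, 0.2804, 0.0379]
tool_rot: [-0.0, 1.0, 0.017, 0.002]
force: [-3.4, 0.6, 1.3]
grip_width: 0.002
```

Run:
```python
from plan import *
rel([(*inunit('R',-.108-.011,0),.035,2)])
p=shot('side','g14.png')
```

```text
t 18.7 tcp [0.5308 0.2804 0.0379] yaw 1.92 F [-3.4  0.6  1.3] w 0.002 q6 1.88
[6.23, 0.01, 0.31] [-0.05, -0.19, -0.07]
```

View pics/g14.png

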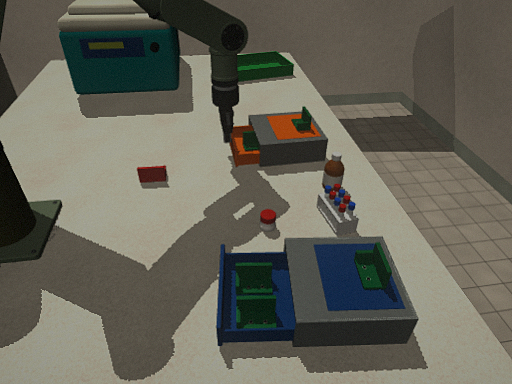

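The drawer slides at 3 N and the bracket is still standing.

>>> step_arm([
  [[-1,1,0,0,0,0,0],[-1,2,0,0.2,0,0,0],[-1,3,0,0.2,0,0,0],[-1,3.9,0,0.2,0,0,0],[-1,4.7,0,0.2,0,0,0],[-1,5.3,0,0.2,0,0,0],[-1,5.7,0,0.2,0,0,0],[-1,5.9,0,0.2,0,0,0],[-1,6.1,0,0.2,0,0,0],[-1,6.1,0,0.2,0,0,0]],
])

```text
time_s: 19.58
eef_pos: [0.5937, 0.2822, 0.0367]
tool_rot: [-0.0, 1.0, 0.017, 0.002]
force: [-5.4, -0.3, 1.6]
grip_width: 0.002
```

Run:
```python
from plan import *
rel([(*inunit('R',-.108-.011,0),.035,2)])
p=shot('side')
cv2.imwrite('pics/g15.png',cv2.cvtColor(cv2.resize(p['pixels'][80:200,180:340],(800,600)),cv2.COLOR_RGB2BGR))
```

```text
t 19.58 tcp [0.5937 0.2822 0.0367] yaw 1.9 F [-5.4 -0.3  1.6] w 0.002 q6 1.85
[-0.06, -0.02, 0.17] [-0.04, -0.27, -0.1]
```

View pics/g15.png

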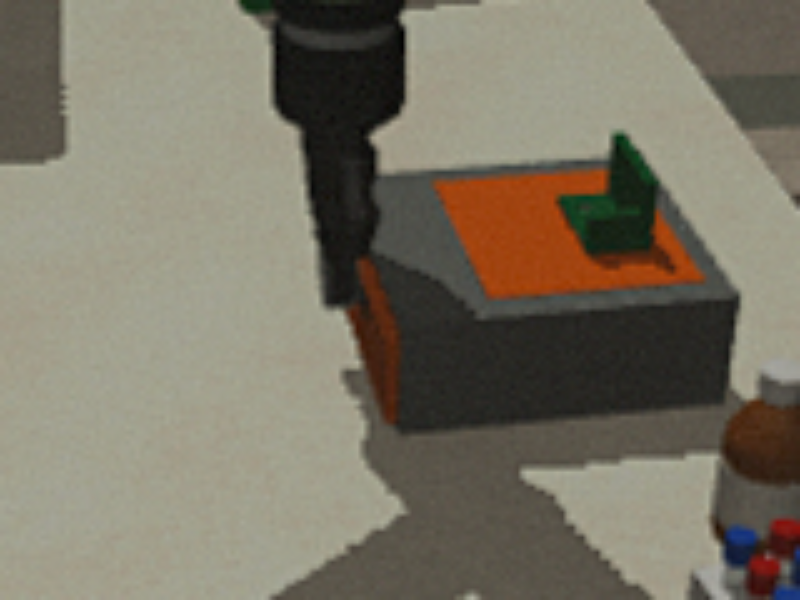

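It looks shut. I'll confirm with small further pushes and watch the force.

>>> step_arm([
  [[-1,0.2,0,0,0,0,0],[-1,0.4,0,0,0,0,0],[-1,0.4,0,0,0,0,0]],
])

```text
time_s: 19.88
eef_pos: [0.5936, 0.2822, 0.0367]
tool_rot: [0.0, 1.0, 0.017, -0.002]
force: [-12.2, -0.6, 9.1]
grip_width: -0.003
```

At 12 N it does not advance, so the orange drawer is at its stop. I'll back off and rise.

>>> step_arm([
  [[-1,-0.5,0,0,0,0,0],[-1,-3,0,0,0,0,0],[-1,-6,0,-1,0,0,0],[-1,-8,0,-4,0,0,0],[-1,-10,0,-8,0,0,0],[-1,-11,0,-9,0,0,0]],
])

```text
time_s: 20.38
eef_pos: [0.4858, 0.2797, 0.1323]
tool_rot: [-0.001, 1.0, 0.017, 0.002]
force: [1.7, 0.4, 1.7]
grip_width: 0.002
```

Run:
```python
from plan import *
f=inunit('L',-.108-.122-.045,0); print(f)
rel([(*f,.12,-7),(*f,.035,-7)])
p=shot('side','g16.png'); q=shot('top')
W=cloud(q); hsv=cv2.cvtColor(q['pixels'],cv2.COLOR_RGB2HSV)
m=(hsv[...,0]<16)&(hsv[...,1]>150)&np.isfinite(W[...,0])&(W[...,2]>.05)&(W[...,2]<.067)&(W[...,1]>.15)&(W[...,0]>.4)
P=W[m]; print(m.sum(),P[:,:2].mean(0), ((P[:,:2].mean(0)-U['R'][0])@[np.cos(.035),np.sin(.035)]) if m.sum() else 0)
```

```text
[ 0.41904981 -0.25048593]
t 20.38 tcp [0.4858 0.2797 0.1323] yaw 1.98 F [1.7 0.4 1.7] w 0.002 q6 1.9
[-8.5, 52.76, 1.09] [-0.14, -0.27, 8.98]
[-8.55, 52.77, 9.59] [-0.14, -0.27, 8.98]
338 [0.60697531 0.27309248] -0.10542953231877142
```

View pics/g16.png

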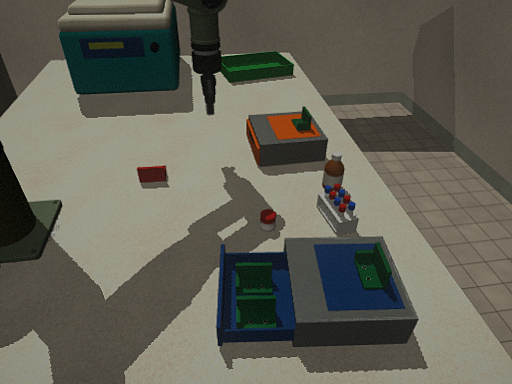

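The orange drawer is shut (front at (252,140); depth gives about 1 mm). Next I'll go to the blue front.

>>> step_arm([
  [[-1,-8.5,52.8,0.5,0,0,9],[-1,-8.5,52.8,0.5,0,0,9],[-1,-8.5,52.8,0.5,0,0,9],[-1,-8.5,52.8,0.5,0,0,9],[-1,-8.5,52.8,0.5,0,0,9],[-1,-8.5,52.8,0.5,0,0,9],[-1,-8.5,52.8,0.5,0,0,9],[-1,-8.5,52.8,0.5,0,0,9],[-1,-8.5,52.8,0.5,0,0,9],[-1,-8.5,52.8,0.5,0,0,9]],
])

```text
time_s: 21.32
eef_pos: [0.4334, -0.1378, 0.125]
tool_rot: [-0.001, 0.998, -0.061, 0.003]
force: [0.6, 1.3, -0.2]
grip_width: 0.004
```

Run:
```python
from plan import *
f=inunit('L',-.108-.122-.045,0)
rel([(*f,.12,-7),(*f,.035,-7)])
```

```text
t 21.32 tcp [ 0.4334 -0.1378  0.125 ] yaw -7.02 F [ 0.6  1.3 -0.2] w 0.004 q6 1.19
[-0.05, 11.36, 0.47] [-0.12, -0.34, -0.02]
[-0.1, 11.38, 8.97] [-0.12, -0.34, -0.02]
```

>>> step_arm([
  [[-1,-0.1,4,0.4,0,-0.3,0],[-1,-0.1,8,0.4,0,-0.3,0],[-1,-0.1,11.4,0.4,0,-0.3,0],[-1,-0.1,11.4,0.4,0,-0.3,0],[-1,-0.1,11.4,3,0,-0.3,0],[-1,-0.1,11.4,6,0,-0.3,0],[-1,-0.1,11.4,8.2,0,-0.3,0],[-1,-0.1,11.4,8.9,0,-0.3,0],[-1,-0.1,11.4,8.9,0,-0.3,0]],
])

```text
time_s: 22.07
eef_pos: [0.4173, -0.2493, 0.033]
tool_rot: [-0.003, 0.998, -0.061, -0.002]
force: [0.8, 0.5, 0.1]
grip_width: -0.002
```

Run:
```python
from plan import *
rel([(*inunit('L',-.108-.122-.011,0),.036,-7),(*inunit('L',-.108-.011,0),.036,-7)])
p=shot('side','g17.png')
```

```text
t 22.07 tcp [ 0.4173 -0.2493  0.033 ] yaw -7.02 F [0.8 0.5 0.1] w -0.002 q6 0.97
[3.59, 0.09, -0.31] [-0.29, 0.23, -0.02]
[15.79, 0.09, -0.36] [-0.29, 0.23, -0.02]
```

View pics/g17.png

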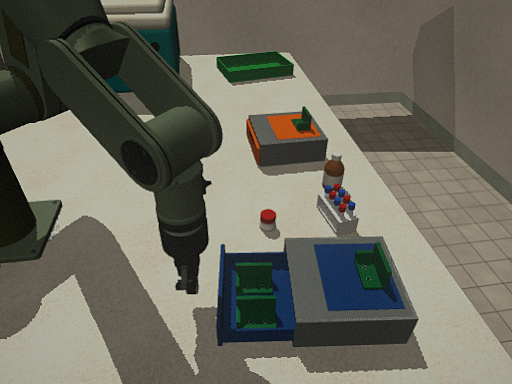

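The fingers at (187,280) are ahead of the blue front. I'll push slowly.

>>> step_arm([
  [[-1,1.2,0.1,-0.3,0,0.2,0],[-1,2.4,0.1,-0.3,0,0.2,0],[-1,3.2,0.1,-0.3,0,0.2,0],[-1,3.9,0.1,-0.3,0,0.2,0],[-1,4.8,0.1,-0.3,0,0.2,0],[-1,5.8,0.1,-0.3,0,0.2,0],[-1,6.9,0.1,-0.3,0,0.2,0],[-1,8,0.1,-0.3,0,0.2,0],[-1,9.1,0.1,-0.3,0,0.2,0],[-1,10.2,0.1,-0.3,0,0.2,0]],
])

```text
time_s: 22.95
eef_pos: [0.5202, -0.2635, 0.0377]
tool_rot: [-0.002, 0.998, -0.061, 0.001]
force: [-3.0, 0.4, 2.1]
grip_width: 0.0
```

Run:
```python
from plan import *
rel([(*inunit('L',-.108-.011,0),.036,-7)])
p=shot('side','g18.png')
```

```text
t 22.95 tcp [ 0.5202 -0.2635  0.0377] yaw -7.01 F [-3.   0.4  2.1] w 0.0 q6 1.07
[5.4, -0.06, 0.17] [-0.21, -0.08, -0.01]
```

View pics/g18.png

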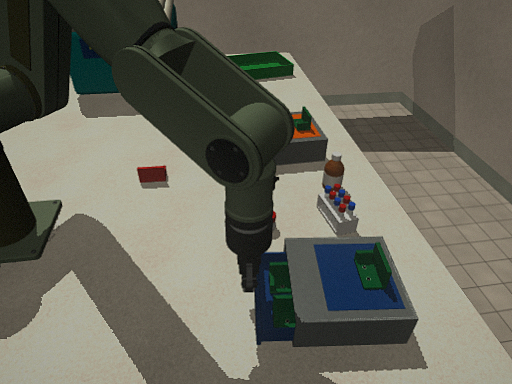

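The blue drawer is sliding in with both brackets upright.

>>> step_arm([
  [[-1,1,0,0.1,0,0,0],[-1,2,0,0.1,0,0,0],[-1,2.9,0,0.1,0,0,0],[-1,3.7,0,0.1,0,0,0],[-1,4.4,0,0.1,0,0,0],[-1,4.8,0,0.1,0,0,0],[-1,5.1,0,0.1,0,0,0],[-1,5.3,0,0.1,0,0,0],[-1,5.4,0,0.1,0,0,0],[-1,5.4,0,0.1,0,0,0]],
])

```text
time_s: 23.83
eef_pos: [0.5748, -0.2703, 0.0372]
tool_rot: [-0.002, 0.998, -0.061, 0.001]
force: [-6.2, 2.0, 1.7]
grip_width: -0.004
```

>>> step_arm([
  [[-1,0.2,0,0,0,0,0],[-1,0.3,0,0,0,0,0],[-1,0.4,0,0,0,0,0]],
])

```text
time_s: 24.08
eef_pos: [0.5747, -0.2703, 0.0372]
tool_rot: [-0.002, 0.998, -0.061, -0.004]
force: [-15.1, 2.0, 9.4]
grip_width: 0.004
```

Run:
```python
from plan import *
rel([(*inunit('L',-.108-.011,0),.036,-7)])
p=shot('side','g19.png')
```

```text
t 24.08 tcp [ 0.5747 -0.2703  0.0372] yaw -6.96 F [-15.1   2.    9.4] w 0.004 q6 1.12
[-0.09, -0.07, 0.12] [-0.26, 0.45, 0.04]
```

View pics/g19.png

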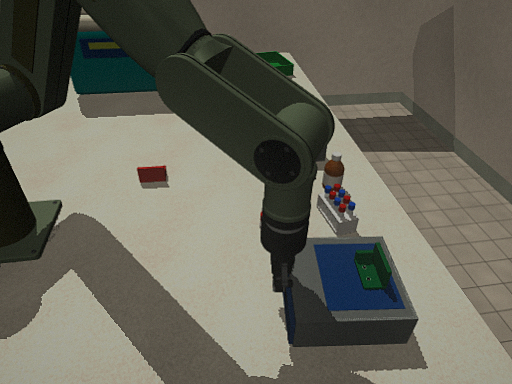

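The blue drawer is at its stop too (15 N, no advance). I'll back off and check.

>>> step_arm([
  [[-1,-0.5,0,0,0,0,0],[-1,-3,0,0,0,0,0],[-1,-6,0,-2,0,0,0],[-1,-9,0,-5,0,0,0],[-1,-12,0,-8,0,0,0],[-1,-14,4,-11,0,0,0],[-1,-15,8,-14,0,0,0],[-1,-15,12,-14,0,0,0],[-1,-15,12,-14,0,0,0],[-1,-15,12,-14,0,0,0]],
])

```text
time_s: 24.97
eef_pos: [0.4127, -0.3775, 0.1809]
tool_rot: [0.001, 0.998, -0.063, -0.001]
force: [0.3, 0.4, 0.9]
grip_width: -0.001
```

Run:
```python
from plan import *
p=shot('side','g20.png'); q=shot('top','g21.png')
for n,s in (('side',p),('top',q)):
  W=cloud(s); hsv=cv2.cvtColor(s['pixels'],cv2.COLOR_RGB2HSV)
  for k,sg in(('R',1),('L',-1)):
    h=(hsv[...,0]<16) if k=='R' else (hsv[...,0]>100)&(hsv[...,0]<130)
    m=h&(hsv[...,1]>150)&np.isfinite(W[...,0])&(W[...,2]>.05)&(W[...,2]<.067)&(sg*W[...,1]>.16)&(W[...,0]>.45)&(W[...,0]<.63)
    P=W[m][:,:2]; a=U[k][1]
    if len(P): print(n,k,len(P),'q~',-.104-np.median((P-U[k][0])@[np.cos(a),np.sin(a)]))
rel([])
for t in('jar','reagent','tube_rack'): print(t,[(round(d['score'],2),np.round(d['location'],3).tolist()) for d in ctrl.recognise(t,p)][:1])
```

```text
side R 108 q~ 0.0006551517478293051
side L 294 q~ -0.0010035997637353605
top R 380 q~ 0.0017918609230211935
top L 384 q~ 0.0020242578978876408
t 25.07 tcp [ 0.4123 -0.3723  0.1778] yaw -7.06 F [-0.1  1.6 -0.2] w 0.002 q6 0.8
jar [(0.66, [0.594, -0.082, 0.031])]
reagent [(0.71, [0.605, 0.264, 0.042])]
tube_rack [(0.64, [0.75, -0.078, 0.043])]
```

View pics/g20.png

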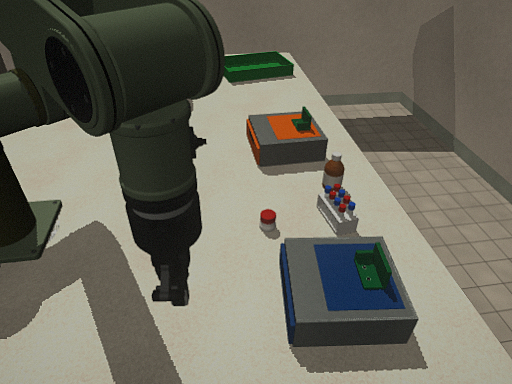

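View pics/g21.png

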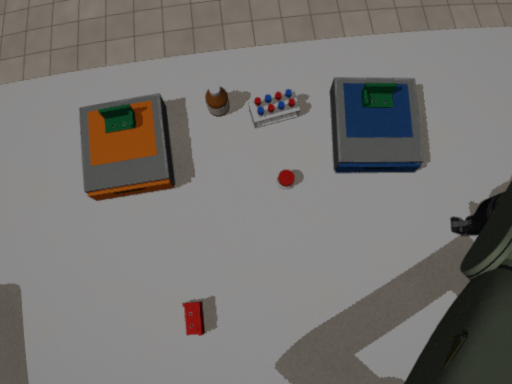

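Both drawers read shut to within about 2 mm. The bottle (216,100), rack (273,107) and jar (287,178) are where they started, and the arm is clear. I'll hand in.

```bash
python3 -c "
from rig import ctrl
print(ctrl.hand_in())"
```

```text
the job is handed in; nothing more can be done
None
```

I put both left-hand brackets in the blue drawer and the right-hand one in the orange drawer, pushed both drawers shut, and handed the job in at about 25 s. No verdict was reported.

- **Brackets:** I lowered each one until the wrist force showed it had touched the drawer floor, then let go. Pictures after each release, and partway through each push, showed them standing. I could not see them once the drawers were shut, so their final stance is inferred from how gently and slowly I pushed.
- **Drawers:** Both reached their end stops, at 12 N for orange and 15 N for blue, with no further movement. Afterwards the depth images put the openings at about -1 to 2 mm.
- **Bottle, rack and jar:** In the last pictures all three were where they started. The network put the jar and rack within a few millimetres of their starting readings. Its final reading for the bottle was a false hit on the orange drawer's front, so for the bottle I relied on the pictures.
- **One rejected reading:** After I set the first bracket down, a depth fit put it about 7 mm above the floor. I took that as a bad fit from stray pixels, because the contact force and tool height agreed with it being on the floor.

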